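# Open the vent of the square cooling reservoir

## Robot

A 7-joint arm with a two-finger parallel gripper is mounted at the origin on the work surface. World frame = base frame: x ahead of the robot, y to its left, z up, the work surface at z = 0. Lengths are in m, angles in rad, forces in N, time in s.
With the tool pointing down it reaches from about 0.4 to 0.9 m from the base axis. Payload 5.5 kg.
Tool frame: the origin (TCP) lies at the very end of the fingers, on their centre line; the grasp point (between the pads) lies 19 mm behind it; z points along the fingers, y is the line along which they close (so a half turn about z gives the same grasp; the last joint's range is limited). The gripper opens to 92 mm and grips with 3 to 60 N. Pads are 19 mm wide; open, the fingers measure 130 mm over their backs; the gripper's body (75 mm by 190 mm) begins 47 mm behind the grasp point.
Start: joints at [-1.003, 0.501, -0.427, 1.55, 0.221, 1.138, -0.21], TCP at [0.195, 0.62, 0.194] pointing down, gripper open.
Joint ranges: [-2.88, 2.88], [-0.31, 2.03], [-1.54, 1.56], [0.2, 2.42], [-1.41, 4.55], [0.19, 2.02], [-2.57, 2.57]. Speed limits (rad/s): [2.57, 2.57, 3.14, 3.14, 3.14, 3.14, 3.14].

## Interface

Orientations are given as a unit quaternion [x, y, z, w].
In Python, from rig import state, get_image, camera_model, order gives the robot as it stands. The module is installed in compiled form; this text tells all that it offers.
- The arm moves only by the tool servo_tool, never from a script. Its argument "steps" is a list of rows, each a list of 5 numbers: the shift along the world's x, y, z in m, then the turn about the world's z in degrees, then the finger opening in m, from 0 to 0.0918. A call has 1 to 12 rows; each row is the pose to reach, as a shift and turn from the pose commanded when the call began; what a row does not reach only later rows make up. A row lasts 1/8 s, in which the tool goes at most 62.5 mm and 10.7 degrees, less where a joint would pass 70% of its speed; a pose out of reach is approached as far as the arm can. A call with a gripper value outside its range is refused whole. The fingers move at their own pace and stop on an object; "newtons" is the grip in N (left out, the last holds). Time passes only in rows, so rows that repeat a pose let the fingers close. It gives the time, the measured TCP pose, the force, the opening and the grip force at its end, in the units of the state.
- state(): the state, without advancing time (a new reading comes with each control period).
- get_image(name): name is "side" or "top" or "wrist"; returns the picture (420x560x3 uint8, blue, green, red); there is no depth.
- camera_model(name): a dict with "mtx" (3x3 intrinsics, pixels), "rvec" (rotation vector, rad) and "tvec" (3), from world to camera coordinates, as OpenCV has them; the wrist camera has in their place "tool_from_camera" (4x4, takes a point from camera to tool coordinates, whose origin is the TCP and whose axes are the flange's). Camera axes: x right, y down, z forward; pixel columns grow to the right and rows downward; lengths in m; the calibration is good to about 2 mm. A picture is of the moment at which its call begins: read the wrist's pose just before it. camera_model takes no time and is no camera call.
- order.close_job(): hands the job in; it is judged then, once.
The state is a dict: "time": time; "joints": joint angles; "qd": joint speeds; "joint_efforts": joint torques, N m; "position": TCP position; "tcp_rot": TCP orientation; "ft_force": force on the tool from outside, world axes, zero at the start; "moment": the same for the moment, N m; "grip_width": opening from 0.0 (shut) to 1.0 (fully open); "grasp_force": force on a finger pad.
Only numpy, scipy, OpenCV 4.12 (cv2) and the standard library are available. Lean on these libraries where they do the work, as an engineer would, in place of code of your own. Each camera call takes 0.05 s, during which the arm holds its last target. There are 200 camera calls.

## Task

The square-sided cooling reservoir on the bench must be vented before it is drained. Flip its hinged lid up and well back past upright so that it stays open, and then unscrew the winged vent cap that was beneath it, anticlockwise seen from above, all the way round to its stop. Leave the lid of the round reservoir closed.

Things in the scene. Friction and masses are not known exactly. Their poses are not given: they have to be found in the camera images.
- square_tank: White box tank, 150 (own x) x 120 (own y) x 90 mm high, fixed; origin centre of underside, z up. On its vertical axis, under a grey flip-top lid hinged at its +x side: black vent cap, 56 mm across, flat top at z 108 mm, with upright grey grip wing 46 mm long, 12 thick, z 108 to 132. A round tank (150 mm across, 110 high) with an equal closure stands 230 mm or more away, left or right.
- flip_lid (a joint): Square tank's lid, rad: 0 closed and level, grows as its free end rises, stop 2.1. Hinge axis along tank y at x +62, z 136 mm of the tank. Closed, it runs to tank -x: 62 mm disc over the cap, then thumb tab 22 mm wide, 6 thick, 93 to 135 mm from the axis and level with it, free below and beside. Pinched by its sides, the tab pivots in the pads. Stays where left; 1 N moves it. May start ajar.
- vent_cap (a joint): Turn of the square tank's vent cap, rad, growing anticlockwise seen from above: 0 screwed shut, wing along the tank's x axis; the wing stands turned by this value from tank x. May start slightly turned. Open stop at 1.4. The cap does not rise as it turns, has about 0.12 N m of friction and stays where left.
- round_lid_tip (a point): End of the thumb tab of the round tank's closed lid (same lid and closure, all 20 mm higher), 73 mm from that tank's vertical axis, on the robot's side of it, at 156 mm height. Leave it alone.
Mind the look-alikes: they are no part of the job. Leave any green or red look-alike of the square_tank alone.

How it is judged:
On the way, in this order (a step that is already met when the one before it is completed fails the run):
1. the square tank's lid is flipped back past upright (over 1.65 rad) while its cap is still shut (under 0.5 rad) (value of joint flip_lid above 1.65 rad and value of joint vent_cap below 0.5 rad), for 0.2 s.
2. the vent cap is turned anticlockwise to its stop (over 1.15 rad) with the lid still back (value of joint vent_cap above 1.15 rad and value of joint flip_lid above 1.65 rad), for 0.2 s.
At the end, for the whole second after the job is handed in: The square tank's lid rests more than 1.65 rad open (past upright), its vent cap stands more than 1.15 rad anticlockwise from shut (stop at 1.4), both at rest; the round tank's lid tab is within 15 mm of where it was (all of step 2 and velocity of joint vent_cap between -0.1 and 0.1 rad/s and velocity of joint flip_lid between -0.1 and 0.1 rad/s and distance of round_lid_tip from where it was at the start of the episode below 0.015 m); the robot touches nothing.
It fails at once if the round reservoir's lid is lifted (its tab moves more than 15 mm) (distance of round_lid_tip from where it was at the start of the episode above 0.015 m).
It also fails if it takes over 51 s, if anything falls off the work surface, if the arm or the gripper's body presses on something with over 40 N, if the wrist force passes 120 N, or if a joint passes its speed limit or range.

## Working session

There is one attempt and no reset: what is moved stays moved. The work goes in short steps, Python scripts to look and compute and a tool call to move; the robot and the scene stay as the last step left them, time stands still between calls to the robot, and variables do not carry over. Pictures are saved under pics/ and viewed, at most 10 in all, crops included, and the job is handed in when it is done.

Besides the shell and the picture viewer there is one more tool, called after "Request:" as a command line: name --pt "numbers of a row" for each row, then --argument value for the rest. servo_tool: Moves the arm, as the interface text tells. Its arguments: {"type":"object","properties":{"steps":{"type":"array"},"newtons":{"type":"number"}},"required":["steps"]}

```bash
mkdir -p pics; python3 - <<'E'
from rig import *
import cv2,numpy as np
s=state();print(s)
for n in("top","side"):
    im=get_image(n);cv2.imwrite(f"pics/{n}0.png",im);c=camera_model(n)
    R=cv2.Rodrigues(np.array(c["rvec"]))[0];print(n,-R.T@np.array(c["tvec"]).ravel(),R[2],np.array(c["mtx"])[0])
print(camera_model("wrist"))
a=cv2.imread("pics/top0.png")
E
```

```text
{'time': 0.0, 'joints': array([-1.00282178,  0.5018234 , -0.42678722,  1.55145207,  0.22080636,
        1.13829814, -0.21029734]), 'qd': array([-0.00282276, -0.00099268,  0.00091945, -0.00080544,  0.00175299,
       -0.00049712, -0.00139988]), 'joint_efforts': array([-1.45082897e-03, -5.66585505e+01, -5.81631303e+00, -2.79121900e+01,
       -6.82395673e-02,  3.07319511e-02,  2.00339205e-04]), 'position': array([0.1948668 , 0.61930162, 0.19259253]), 'tcp_rot': array([ 1.51769881e-01,  9.88415387e-01, -9.46405313e-04, -1.71839933e-04]), 'ft_force': array([-0.20909736, -0.21906174, -1.23929316]), 'moment': array([-0.02780902, -0.02861372, -0.00230675]), 'grasp_force': 0.0, 'grip_width': 1.0002106395076475}
top [0.35921818 0.1944729  1.20441487] [ 0.12804845 -0.01463998 -0.99165985] [526.19868885   0.         276.96818912]
side [ 0.3410093  -0.73161778  1.0880773 ] [ 0.09861106  0.68007494 -0.72648051] [498.78120636   0.         284.79898773]
{'mtx': array([[318.08145549,   0.        , 270.7337748 ],
       [  0.        , 318.08145549, 206.21470316],
       [  0.        ,   0.        ,   1.        ]]), 'tool_from_camera': array([[ 1.39462466e-04, -9.66879837e-01, -2.55231975e-01,
         6.84966174e-02],
       [ 9.99999921e-01,  3.96077900e-05,  3.96370717e-04,
        -4.73392131e-04],
       [-3.73133680e-04, -2.55232010e-01,  9.66879766e-01,
        -1.90763450e-01],
       [ 0.00000000e+00,  0.00000000e+00,  0.00000000e+00,
         1.00000000e+00]])}
```

View pics/top0.png

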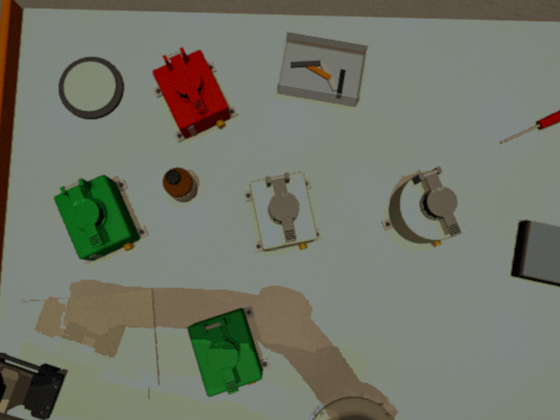

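View pics/side0.png

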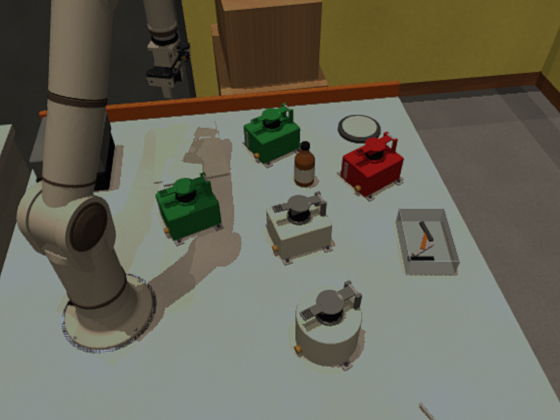

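Top view candidates are the white square tank (283,210), round white tank (430,205), green boxes (97,217) and (227,352), and a red box (192,93). I choose the white square one at (283,210). Its hinge is at about (278,180) and its tab at about (290,238), on the robot's side. In the side view it sits at about (299,225).

```bash
python3 - <<'E'
import cv2,numpy as np
a=cv2.imread("pics/top0.png")[160:265,235:335];b=cv2.imread("pics/side0.png")[180:270,250:350]
f=lambda i:cv2.resize(i,(400,int(i.shape[0]*4)),interpolation=cv2.INTER_CUBIC)
a,b=f(a),f(b);b=cv2.copyMakeBorder(b,0,a.shape[0]-b.shape[0],0,0,0)
cv2.imwrite("pics/crop.png",np.hstack([a,b]))
E
```

```text
(no output)
```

View pics/crop.png

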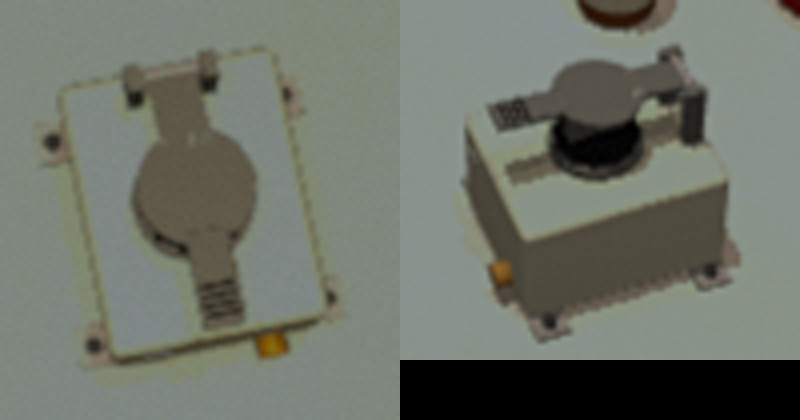

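The crop confirms a white box with a grey lid. In the top crop its top-face corners are (63,90), (270,48), (326,318) and (117,357), the tab end is about (224,325) and the disc centre is (196,192). In the side crop the tab end is about (495,117).

```bash
cat > h.py <<'E'
from rig import *
import cv2,numpy as np
def ray(n,p):
    c=camera_model(n);R=cv2.Rodrigues(np.array(c["rvec"]))[0]
    d=cv2.undistortPoints(np.array([[p]],float),c["mtx"],None).ravel()
    return -R.T@np.array(c["tvec"]).ravel(),R.T@np.r_[d,1]
def plane(n,p,z):
    o,d=ray(n,p);return o+d*(z-o[2])/d[2]
def tri(p,q):
    (a,u),(b,v)=ray("top",p),ray("side",q)
    s=np.linalg.lstsq(np.c_[u,-v],b-a,rcond=None)[0];A=a+s[0]*u;B=b+s[1]*v
    return (A+B)/2,np.linalg.norm(A-B)
E
python3 - <<'E'
from h import *
t=lambda x,y:(235+(x+.5)/4-.5,160+(y+.5)/4-.5)
s=lambda x,y:(250+(x-400+.5)/4-.5,180+(y+.5)/4-.5)
C=np.array([plane("top",t(*p),.09) for p in[(63,90),(270,48),(326,318),(117,357)]])
print(C,C.mean(0),[np.linalg.norm(C[i]-C[i-1]) for i in range(4)])
ax=(C[0]+C[1]-C[2]-C[3])[:2];print("yaw",np.degrees(np.arctan2(ax[1],ax[0])))
e=C[0]-C[1];print(np.degrees(np.arctan2(-e[0],e[1])))
ax/=np.linalg.norm(ax);c=C.mean(0)[:2]
print("tip",c-ax*.073,tri(t(224,325),s(495,117)))
print("disc",tri(t(196,192),s(595,92)),"hinge",c+ax*.062,tri(t(170,70),s(682,70)))
# side-view corners of top face
D=[plane("side",s(*p),.09) for p in[(524,240),(727,182)]];print(D)
E
```

```text
[[0.56915353 0.23635689 0.09      ]
 [0.59447031 0.12526022 0.09      ]
 [0.44899801 0.09385913 0.09      ]
 [0.42626411 0.20440925 0.09      ]] [0.50972149 0.16497137 0.09      ] [np.float64(0.14641733418961816), np.float64(0.1139447674219244), np.float64(0.14882277348268536), np.float64(0.11286345984767662)]
yaw 12.39019927558091
12.837383776751498
tip [0.43842173 0.14930789] (array([0.43950983, 0.15029821, 0.14435613]), np.float64(0.0012171932427417055))
disc (array([0.50761108, 0.16541574, 0.14172754]), np.float64(0.0007091010288790653)) hinge [0.57027745 0.1782746 ] (array([0.57002926, 0.1797747 , 0.13892252]), np.float64(0.0029412234186928553))
[array([0.44887583, 0.08971168, 0.09      ]), array([0.58956802, 0.11932178, 0.09      ])]
```

Tank axis is about (0.509, 0.165), yaw 12.4°, hinge at (0.570, 0.1785). Sizes and heights fit, and the lid is nearly closed. I'll pinch the tab by its sides 119 mm from the hinge, at (0.454, 0.153). The first move goes above that point.

Request:
servo_tool --pt "0.02 -0.03 0.05 0 0.06" --pt "0.04 -0.07 0.09 6 0.06" --pt "0.07 -0.12 0.1 12 0.06" --pt "0.1 -0.17 0.1 18 0.06" --pt "0.13 -0.22 0.1 24 0.06" --pt "0.16 -0.28 0.1 30 0.06" --pt "0.19 -0.33 0.1 30 0.06" --pt "0.22 -0.39 0.1 30 0.06" --pt "0.24 -0.43 0.1 30 0.06" --pt "0.259 -0.466 0.08 30 0.06" --pt "0.259 -0.466 0.05 30 0.06" --pt "0.259 -0.466 0.05 30 0.06" --newtons 15

```text
time: 1.6
position: [0.4521, 0.1529, 0.2414]
tcp_rot: [-0.109, 0.994, -0.0, -0.003]
ft_force: [-1.4, 1.4, 1.4]
grip_width: 0.655
grasp_force: 0.0
```

```bash
python3 - <<'E'
from h import *
from scipy.spatial.transform import Rotation as Ro
s=state();print(s["position"],s["joints"],s["ft_force"]);R=Ro.from_quat(s["tcp_rot"]).as_matrix();print(np.degrees(np.arctan2(R[1,1],R[0,1]))-90)
a=get_image("wrist");cv2.imwrite("pics/w1.png",a)
E
```

```text
[0.45205051 0.15293187 0.24143665] [-0.1877983   0.12161941 -0.21056685  1.91421288  0.02754532  1.11410457
  1.3794979 ] [-1.41515989  1.4026757   1.37441138]
12.481624282594169
```

View pics/w1.png

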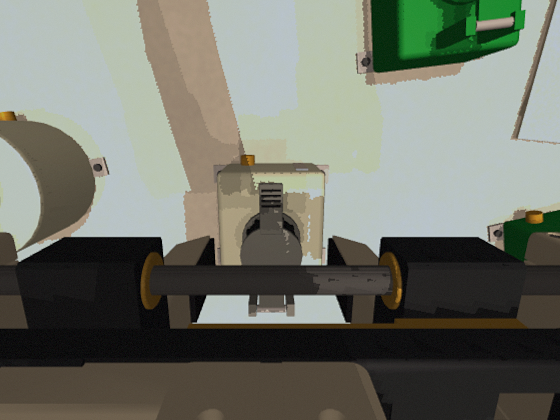

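The wrist view shows the tab (271,200) on the tool's centre column between the fingers and aligned with it. I'll descend and close.

Request:
servo_tool --pt "0.001 0 -0.04 0 0.06" --pt "0.001 0 -0.08 0 0.06" --pt "0.001 0 -0.11 0 0.06" --pt "0.001 0 -0.121 0 0.06" --pt "0.001 0 -0.121 0 0.06" --pt "0.001 0 -0.121 0 0.015" --pt "0.001 0 -0.121 0 0.015" --pt "0.001 0 -0.121 0 0.015" --pt "0.001 0 -0.121 0 0.015" --pt "0.001 0 -0.121 0 0.015" --pt "0.001 0 -0.121 0 0.015" --newtons 15

```text
time: 3.02
position: [0.455, 0.154, 0.1226]
tcp_rot: [-0.109, 0.994, 0.0, -0.0]
ft_force: [0.0, -0.2, -0.1]
grip_width: 0.165
grasp_force: 0.0
```

```bash
python3 - <<'E'
from h import *
s=state();print(s["position"],s["joints"],s["ft_force"],s["grip_width"]*91.8,s["grasp_force"])
r=.119;ax=np.array([.9767,.2146])
for t in np.arange(.15,1.96,.15):
    d=r*(1-np.cos(t));print(round(t,2),np.round([*(ax*d),r*np.sin(t)],3))
E
```

```text
[0.45497481 0.15402026 0.12259176] [-0.2029828   0.26882255 -0.20550558  2.0389127   0.07270842  0.84072969
  1.33967837] [ 0.04197895 -0.23388582 -0.09989818] 15.167883594339868 0.0
0.15 [0.001 0.    0.018]
0.3 [0.005 0.001 0.035]
0.45 [0.012 0.003 0.052]
0.6 [0.02  0.004 0.067]
0.75 [0.031 0.007 0.081]
0.9 [0.044 0.01  0.093]
1.05 [0.058 0.013 0.103]
1.2 [0.074 0.016 0.111]
1.35 [0.091 0.02  0.116]
1.5 [0.108 0.024 0.119]
1.65 [0.125 0.028 0.119]
1.8 [0.143 0.031 0.116]
1.95 [0.159 0.035 0.111]
```

The opening is 15 mm with no grip force, so the 22 mm tab isn't between the pads. I'll look again.

```bash
python3 - <<'E'
from h import *
b=get_image("side");w=get_image("wrist")
cv2.imwrite("pics/s2full.png",b)
b=cv2.resize(b[150:270,240:360],(400,400),interpolation=cv2.INTER_CUBIC)
w=cv2.resize(w[100:400,121:421],(400,400),interpolation=cv2.INTER_CUBIC)
cv2.imwrite("pics/s2.png",np.hstack([b,w]))
E
```

```text
(no output)
```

View pics/s2.png

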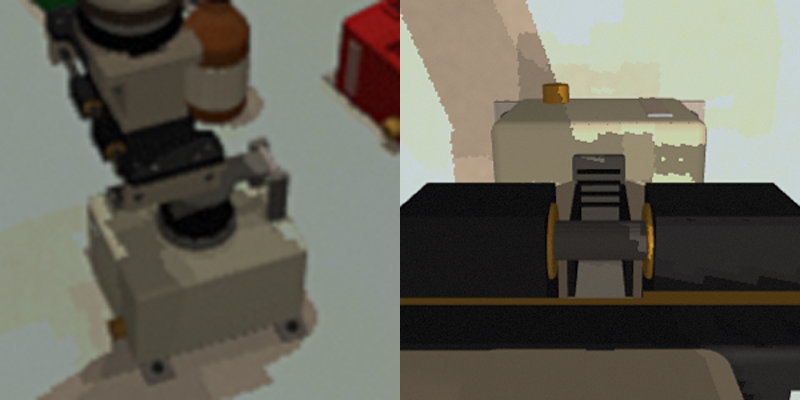

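```bash
python3 - <<'E'
from h import *
from scipy.spatial.transform import Rotation as Ro
s=state();c=camera_model("wrist");R=Ro.from_quat(s["tcp_rot"]).as_matrix();T=c["tool_from_camera"]
H=np.array([.570,.1785,.136]);ax=np.array([.9767,.2146,0]);ay=np.array([-.2146,.9767,0])
def proj(p):
    q=np.linalg.inv(T)@np.r_[R.T@(p-s["position"]),1];return (c["mtx"]@q[:3]/q[2])[:2]
for th in(0,.1,.2,.4,.6,.8):
    P=lambda r,y=0,up=.003:H-ax*(r*np.cos(th)-(-up)*0)+np.array([0,0,r*np.sin(th)+up])+ay*y
    print(th,[proj(P(r)).round() for r in(.135,.119,.093)],"w",abs(proj(P(.135,.011))-proj(P(.135,-.011)))[0].round())
for x,y,z in((0,.0075,0),(0,-.0075,0),(.0095,.0075,0),(.0095,.0075,-.038)):
    print("finger",proj(s["position"]+R@np.array([x,y,z])).round())
E
```

```text
0 [array([270., 215.]), array([270., 241.]), array([270., 282.])] w 39.0
0.1 [array([270., 223.]), array([270., 250.]), array([270., 290.])] w 41.0
0.2 [array([270., 236.]), array([270., 262.]), array([270., 301.])] w 45.0
0.4 [array([270., 275.]), array([270., 298.]), array([270., 330.])] w 52.0
0.6 [array([269., 338.]), array([269., 352.]), array([269., 369.])] w 61.0
0.8 [array([269., 430.]), array([269., 425.]), array([269., 418.])] w 71.0
finger [283. 234.]
finger [259. 234.]
finger [283. 220.]
finger [286. 242.]
```

```bash
python3 - <<'E'
from h import *
w=get_image("wrist")[190:350,190:350]
b=cv2.imread("pics/s2full.png")[185:245,255:335]
b=cv2.resize(b,(560,420),interpolation=cv2.INTER_CUBIC);w=cv2.resize(w,(240*1,420),interpolation=cv2.INTER_CUBIC)
w=cv2.resize(get_image("wrist")[200:330,230:310],(240,390),interpolation=cv2.INTER_CUBIC)
w=cv2.copyMakeBorder(w,0,30,0,0,0)
cv2.imwrite("pics/s3.png",cv2.convertScaleAbs(np.hstack([b,w]),alpha=1.6))
E
```

```text
(no output)
```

View pics/s3.png

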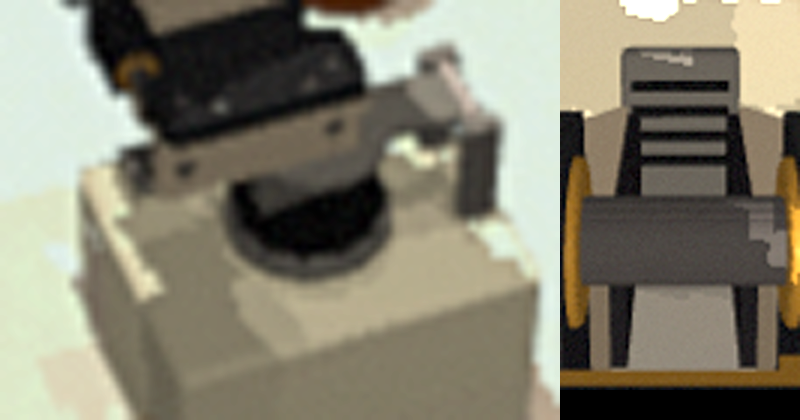

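The tab lies level between the pads, and they cover its edges. I commanded 15 mm, and the fingers simply reached that. I'll command them fully shut to see where they stop.

Request:
servo_tool --pt "0 0 0 0 0.0" --pt "0 0 0 0 0.0" --pt "0 0 0 0 0.0" --pt "0 0 0 0 0.0" --newtons 15

```text
time: 3.72
position: [0.455, 0.1541, 0.1226]
tcp_rot: [-0.109, 0.994, 0.0, -0.0]
ft_force: [-0.1, -1.3, -0.3]
grip_width: 0.01
grasp_force: 0.0
```

```bash
python3 - <<'E'
from h import *
w=cv2.resize(get_image("wrist")[190:340,200:340],(373,400),interpolation=cv2.INTER_CUBIC)
b=get_image("side")[165:255,240:340];b=cv2.resize(b,(427,400),interpolation=cv2.INTER_CUBIC)
cv2.imwrite("pics/s4.png",cv2.convertScaleAbs(np.hstack([b,w]),alpha=1.6))
E
```

```text
(no output)
```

View pics/s4.png

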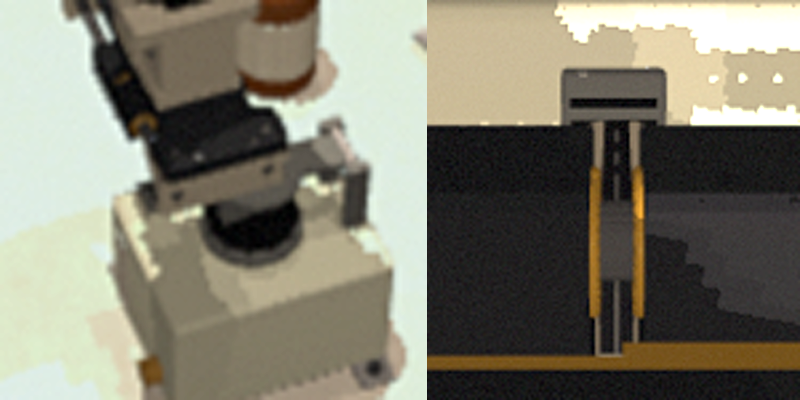

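The fingers shut fully with no resistance while the tab stayed level, so the tips are probably above it and their true length is less than I assumed. I'll open, go lower while watching the force, and close again.

Request:
servo_tool --pt "0 0 0 0 0.06" --pt "0 0 0 0 0.06" --pt "0 0 0 0 0.06" --pt "0 0 0 0 0.06" --pt "0 0 -0.008 0 0.06" --pt "0 0 -0.016 0 0.06" --pt "0 0 -0.016 0 0.06" --pt "0 0 -0.016 0 0.01" --pt "0 0 -0.016 0 0.01" --pt "0 0 -0.016 0 0.01" --pt "0 0 -0.016 0 0.01" --pt "0 0 -0.016 0 0.01" --newtons 15

```text
time: 5.32
position: [0.4552, 0.1536, 0.1067]
tcp_rot: [-0.109, 0.994, -0.0, 0.0]
ft_force: [-0.6, -2.1, 0.4]
grip_width: 0.239
grasp_force: 15.0
```

Gripped: 21.9 mm opening and 15 N on the tab. I'll start along the arc (radius about 0.118 m) and check.

Request:
servo_tool --pt "0.001 0.0 0.009 0 0.01" --pt "0.001 0.0 0.018 0 0.01" --pt "0.003 0.001 0.026 0 0.01" --pt "0.005 0.001 0.035 0 0.01" --pt "0.008 0.002 0.043 0 0.01" --pt "0.012 0.003 0.051 0 0.01" --pt "0.012 0.003 0.051 0 0.01"

```text
time: 6.2
position: [0.4681, 0.1566, 0.1585]
tcp_rot: [-0.109, 0.994, -0.0, 0.001]
ft_force: [5.3, -2.2, -3.1]
grip_width: 0.235
grasp_force: 15.0
```

```bash
python3 - <<'E'
from h import *
r=.1175;ax=np.array([.9767,.2146])
o=np.array([*(ax*r*(1-np.cos(.45))),r*np.sin(.45)])
for t in np.arange(.45,2.0,.125):
    d=r*(1-np.cos(t));print(round(t,3),np.round(np.array([*(ax*d),r*np.sin(t)])-o,3))
w=cv2.resize(get_image("wrist")[190:340,200:340],(373,400),interpolation=cv2.INTER_CUBIC)
b=get_image("side")[125:245,230:350];b=cv2.resize(b,(400,400),interpolation=cv2.INTER_CUBIC)
cv2.imwrite("pics/s5.png",cv2.convertScaleAbs(np.hstack([b,w]),alpha=1.6))
E
```

```text
0.45 [0. 0. 0.]
0.575 [0.007 0.002 0.013]
0.7 [0.016 0.003 0.025]
0.825 [0.025 0.006 0.035]
0.95 [0.037 0.008 0.044]
1.075 [0.049 0.011 0.052]
1.2 [0.062 0.014 0.058]
1.325 [0.075 0.017 0.063]
1.45 [0.09  0.02  0.066]
1.575 [0.104 0.023 0.066]
1.7 [0.118 0.026 0.065]
1.825 [0.132 0.029 0.063]
1.95 [0.146 0.032 0.058]
```

View pics/s5.png

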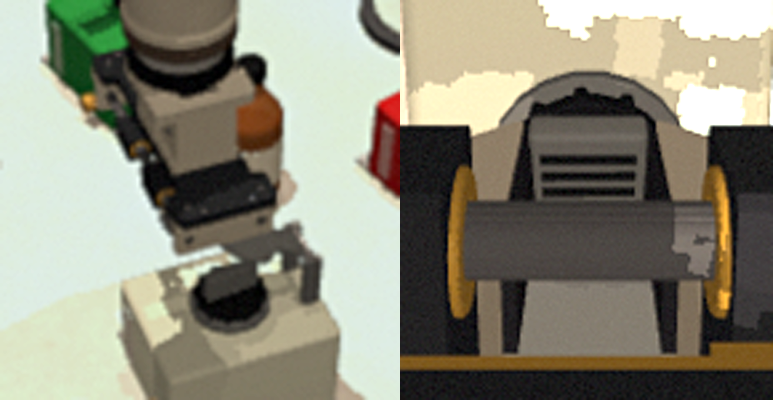

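The lid is rising with the tab held in the pads, and the cap is exposed at about (230,285) in the crop. I'll continue along the arc.

Request:
servo_tool --pt "0.009 0.002 0.013 0 0.01" --pt "0.018 0.004 0.025 0 0.01" --pt "0.027 0.006 0.035 0 0.01" --pt "0.038 0.008 0.044 0 0.01" --pt "0.05 0.011 0.052 0 0.01" --pt "0.063 0.014 0.058 0 0.01" --pt "0.076 0.017 0.063 0 0.01" --pt "0.076 0.017 0.063 0 0.01"

```text
time: 7.3
position: [0.5433, 0.1736, 0.2203]
tcp_rot: [-0.109, 0.994, -0.0, -0.001]
ft_force: [2.1, -4.1, -5.0]
grip_width: 0.237
grasp_force: 15.0
```

Request:
servo_tool --pt "0.014 0.003 0.003 0 0.01" --pt "0.028 0.006 0.003 0 0.01" --pt "0.042 0.009 0.002 0 0.01" --pt "0.056 0.012 0.0 0 0.01" --pt "0.067 0.0145 -0.003 0 0.01" --pt "0.067 0.0145 -0.003 0 0.01"

```text
time: 8.05
position: [0.6118, 0.189, 0.218]
tcp_rot: [-0.109, 0.994, 0.0, 0.001]
ft_force: [2.8, -2.4, 4.1]
grip_width: 0.236
grasp_force: 15.0
```

Request:
servo_tool --pt "0 0 0 0 0.06" --pt "0 0 0 0 0.06" --pt "0 0 0 0 0.06" --pt "0 0 0 0 0.06" --pt "0 0 0.05 0 0.06" --pt "0 0 0.1 0 0.06" --pt "-0.04 0.03 0.11 0 0.0" --pt "-0.08 0.07 0.11 0 0.0" --pt "-0.12 0.11 0.11 0 0.0" --pt "-0.165 0.147 0.11 0 0.0" --pt "-0.165 0.147 0.11 0 0.0"

```text
time: 9.43
position: [0.44, 0.3404, 0.3283]
tcp_rot: [-0.114, 0.993, 0.001, -0.0]
ft_force: [0.9, -0.0, 0.4]
grip_width: 0.159
grasp_force: 0.0
```

```bash
python3 - <<'E'
from h import *
s=state();print(s["position"],s["joints"],s["ft_force"])
t=get_image("top");b=get_image("side");cv2.imwrite("pics/t6f.png",t);cv2.imwrite("pics/s6f.png",b)
t=cv2.resize(t[155:265,235:335],(400,440),interpolation=cv2.INTER_CUBIC)
b=cv2.resize(b[150:260,250:350],(400,440),interpolation=cv2.INTER_CUBIC)
cv2.imwrite("pics/s6.png",cv2.convertScaleAbs(np.hstack([t,b]),alpha=1.5))
E
```

```text
[0.43997228 0.34042378 0.32833251] [-0.44838031  0.2120919  -0.30522798  1.61546459  0.06277156  1.323192
  1.03712785] [ 0.870549   -0.02643628  0.37887104]
```

View pics/s6.png

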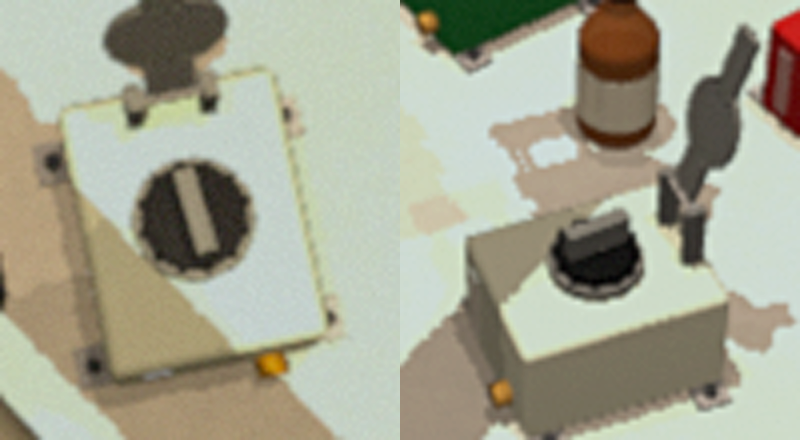

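The lid stands well back. In the top crop the cap is centred at about (195,220) and its wing runs from (184,168) to (208,253). In the side crop the wing top runs from about (567,230) to (627,213).

```bash
python3 - <<'E'
from h import *
t=lambda x,y:(235+(x+.5)/4-.5,155+(y+.5)/4-.5)
s=lambda x,y:(250+(x-400+.5)/4-.5,150+(y+.5)/4-.5)
A,B=plane("top",t(184,168),.132),plane("top",t(208,253),.132)
d=A-B;print(A,B,(A+B)/2,np.linalg.norm(d),np.degrees(np.arctan2(d[1],d[0])))
print(plane("top",t(195,220),.106))
print(tri(t(208,253),s(567,230)),tri(t(184,168),s(627,213)))
ax=np.array([.9767,.2146]);ay=np.array([-.2146,.9767]);c=np.array([.509,.1652]);p=state()["position"]
for x,y in[(-24,40),(-24,30),(-24,0),(-20,-4),(-17,-6),(-60,-6)]:
    w=c+ax*x/1e3+ay*y/1e3;print(x,y,w.round(4),(w-p[:2]).round(3))
E
```

```text
[0.53212578 0.17168664 0.132     ] [0.48820391 0.15864136 0.132     ] [0.51016485 0.165164   0.132     ] 0.04581823248717151 16.541999031858694
[0.50870497 0.16488445 0.106     ]
(array([0.48774918, 0.15873128, 0.13451816]), np.float64(0.0003017080130225475)) (array([0.53119007, 0.17170774, 0.13089582]), np.float64(0.0022005929238020847))
-24 40 [0.477  0.1991] [ 0.032 -0.137]
-24 30 [0.4791 0.1894] [ 0.034 -0.146]
-24 0 [0.4856 0.16  ] [ 0.041 -0.176]
-20 -4 [0.4903 0.157 ] [ 0.046 -0.179]
-17 -6 [0.4937 0.1557] [ 0.049 -0.18 ]
-60 -6 [0.4517 0.1465] [ 0.007 -0.189]
```

The wing is 4° open and centred on the axis, 45.8 mm long at z 0.132, as expected. A gripped turn would swing the hand's body into the lid, so I'll push the wing's tank −x end with the closed fingers from the +y side. First I'll go down beside it.

Request:
servo_tool --pt "0.016 -0.05 0 0 0.0" --pt "0.025 -0.1 -0.03 0 0.0" --pt "0.032 -0.136 -0.08 0 0.0" --pt "0.032 -0.136 -0.14 0 0.0" --pt "0.032 -0.136 -0.19 0 0.0" --pt "0.032 -0.136 -0.21 0 0.0" --pt "0.032 -0.136 -0.217 0 0.0" --pt "0.032 -0.136 -0.217 0 0.0"

```text
time: 10.52
position: [0.4779, 0.1987, 0.1108]
tcp_rot: [-0.108, 0.994, -0.0, 0.0]
ft_force: [-0.0, 0.6, 0.4]
grip_width: 0.007
grasp_force: 0.0
```

Request:
servo_tool --pt "0.001 -0.005 0 0 0.0" --pt "0.002 -0.01 0 0 0.0" --pt "0.003 -0.015 0 0 0.0" --pt "0.004 -0.02 0 0 0.0" --pt "0.004 -0.02 0 0 0.0"

```text
time: 11.15
position: [0.4812, 0.1789, 0.1107]
tcp_rot: [-0.109, 0.994, -0.0, 0.0]
ft_force: [-0.8, 0.2, 0.3]
grip_width: 0.006
grasp_force: 0.0
```

Request:
servo_tool --pt "0.001 -0.004 0 0 0.0" --pt "0.002 -0.008 0 0 0.0" --pt "0.003 -0.012 0 0 0.0" --pt "0.003 -0.012 0 0 0.0"

```text
time: 11.65
position: [0.4842, 0.167, 0.1106]
tcp_rot: [-0.109, 0.994, -0.0, -0.0]
ft_force: [0.6, -0.1, 0.3]
grip_width: 0.004
grasp_force: 0.0
```

Request:
servo_tool --pt "0.001 -0.004 0 0 0.0" --pt "0.002 -0.008 0 0 0.0" --pt "0.003 -0.012 0 0 0.0" --pt "0.003 -0.012 0 0 0.0"

```text
time: 12.15
position: [0.4872, 0.155, 0.1106]
tcp_rot: [-0.109, 0.994, -0.0, -0.0]
ft_force: [-0.5, 0.3, 0.0]
grip_width: 0.0
grasp_force: 0.0
```

```bash
python3 - <<'E'
from h import *
w=cv2.resize(get_image("wrist")[150:350,170:370],(400,400),interpolation=cv2.INTER_CUBIC)
b=get_image("side")[160:260,250:350];b=cv2.resize(b,(400,400),interpolation=cv2.INTER_CUBIC)
cv2.imwrite("pics/s7.png",cv2.convertScaleAbs(np.hstack([b,w]),alpha=1.5))
E
```

```text
(no output)
```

View pics/s7.png

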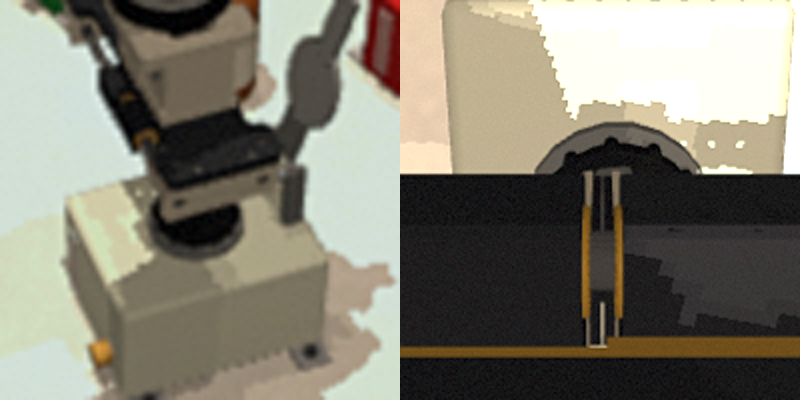

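There's still no contact and the fingertips end above the cap, so they passed over the wing (z 0.132). With the tab result, the real finger end must be 21–32 mm above the reported TCP. I'll go back to the +y side and lower to a TCP z of about 0.090, watching the force.

Request:
servo_tool --pt "0 0 0.015 0 0.0" --pt "-0.003 0.015 0.015 0 0.0" --pt "-0.006 0.03 0.015 0 0.0" --pt "-0.01 0.045 0.015 0 0.0" --pt "-0.01 0.045 0 0 0.0" --pt "-0.01 0.045 -0.01 0 0.0" --pt "-0.01 0.045 -0.016 0 0.0" --pt "-0.01 0.045 -0.02 0 0.0" --pt "-0.01 0.045 -0.02 0 0.0"

```text
time: 13.38
position: [0.477, 0.2001, 0.0903]
tcp_rot: [-0.109, 0.994, -0.0, -0.0]
ft_force: [-0.6, 0.0, 0.7]
grip_width: 0.005
grasp_force: 0.0
```

Request:
servo_tool --pt "0.001 -0.005 0 0 0.0" --pt "0.002 -0.01 0 0 0.0" --pt "0.003 -0.015 0 0 0.0" --pt "0.004 -0.02 0 0 0.0" --pt "0.004 -0.02 0 0 0.0"

```text
time: 14.0
position: [0.4812, 0.1798, 0.0906]
tcp_rot: [-0.109, 0.994, -0.0, 0.0]
ft_force: [-0.1, -0.8, -0.9]
grip_width: 0.006
grasp_force: 0.0
```

Request:
servo_tool --pt "0.001 -0.004 0 0 0.0" --pt "0.002 -0.008 0 0 0.0" --pt "0.003 -0.012 0 0 0.0" --pt "0.003 -0.012 0 0 0.0"

```text
time: 14.5
position: [0.4826, 0.172, 0.0908]
tcp_rot: [-0.111, 0.994, 0.002, -0.001]
ft_force: [-2.9, 7.2, 2.2]
grip_width: 0.006
grasp_force: 3.6
```

Contact: about 7 N along +y. I'll keep pushing.

Request:
servo_tool --pt "0.001 -0.004 0 0 0.0" --pt "0.002 -0.008 0 0 0.0" --pt "0.003 -0.012 0 0 0.0" --pt "0.004 -0.016 0 0 0.0" --pt "0.004 -0.016 0 0 0.0"

```text
time: 15.12
position: [0.4866, 0.1548, 0.0907]
tcp_rot: [-0.11, 0.994, 0.001, -0.001]
ft_force: [-3.9, 4.6, 3.6]
grip_width: 0.005
grasp_force: 2.9
```

```bash
cat > p.py <<'E'
from h import *
s=state();d=s["position"][:2]-[.509,.1652]
print("tank xy",d@[.9767,.2146]*1e3,d@[-.2146,.9767]*1e3,s["ft_force"],s["moment"])
E
python3 p.py
```

```text
tank xy -24.150787274900853 -5.379926944683685 [-3.94808254  4.640571    3.58467208] [1.09809612 0.91997523 0.03914407]
```

Request:
servo_tool --pt "0.002 -0.002 0 0 0.0" --pt "0.004 -0.005 0 0 0.0" --pt "0.006 -0.007 0 0 0.0" --pt "0.006 -0.007 0 0 0.0"

```text
time: 15.62
position: [0.4913, 0.1457, 0.0897]
tcp_rot: [-0.11, 0.994, 0.0, -0.002]
ft_force: [-5.0, 0.8, 0.2]
grip_width: 0.003
grasp_force: 2.2
```

```bash
python3 p.py
```

```text
tank xy -21.4558356723731 -15.220597130041705 [-4.96491666  0.84935494  0.16949834] [ 0.32555561  1.11237638 -0.00740708]
```

Request:
servo_tool --pt "0.002 0.0 0 0 0.0" --pt "0.004 0.001 0 0 0.0" --pt "0.006 0.001 0 0 0.0" --pt "0.006 0.001 0 0 0.0"

```text
time: 16.12
position: [0.4924, 0.1455, 0.0892]
tcp_rot: [-0.11, 0.994, -0.001, -0.007]
ft_force: [-17.8, -1.1, 11.7]
grip_width: 0.005
grasp_force: 8.6
```

```bash
python3 p.py
```

```text
tank xy -20.413659283260262 -15.70062255699328 [-17.7708735   -1.09319812  11.73063701] [-0.30441242  3.70248786 -0.03194217]
```

The force rose to 18 N with no further motion, so the wing is at its stop. I'll back off, retreat and measure the wing angle by mask.

Request:
servo_tool --pt "-0.02 -0.004 0 0 0.0" --pt "-0.035 -0.008 0 0 0.0" --pt "-0.035 -0.008 0.05 0 0.0" --pt "-0.035 -0.008 0.11 0 0.0" --pt "-0.04 0.02 0.17 0 0.0" --pt "-0.045 0.07 0.22 0 0.0" --pt "-0.05 0.12 0.235 0 0.0" --pt "-0.053 0.17 0.235 0 0.0" --pt "-0.053 0.19 0.235 0 0.0" --pt "-0.053 0.19 0.235 0 0.0" --pt "-0.053 0.19 0.235 0 0.0"

```text
time: 17.5
position: [0.4478, 0.3342, 0.3251]
tcp_rot: [-0.108, 0.994, -0.001, -0.0]
ft_force: [0.3, -0.4, 0.2]
grip_width: 0.005
grasp_force: 0.0
```

```bash
python3 - <<'E'
from h import *
t=get_image("top");old=cv2.imread("pics/t6f.png")
print(state()["ft_force"])
def wing(im):
    c=np.array([283.5,209.6]);g=cv2.cvtColor(im,cv2.COLOR_BGR2GRAY)
    y,x=np.mgrid[:420,:560];disc=np.hypot(x-c[0],y-c[1])<12.5
    th=cv2.threshold(g[disc],0,255,cv2.THRESH_OTSU)[0]
    m=((g>th)&disc).astype(np.uint8)
    n,l,st,ce=cv2.connectedComponentsWithStats(m);k=1+st[1:,4].argmax()
    pts=np.argwhere(l==k)[:,::-1].astype(float)
    W=np.array([plane("top",p,.132)[:2] for p in pts]);mu=W.mean(0)
    w,v=np.linalg.eigh(np.cov((W-mu).T));d=v[:,1]
    return mu,np.sqrt(w*12),len(pts),np.degrees(np.arctan2(d[1],d[0]))-12.4
print(wing(old),wing(t))
# lid unchanged?
for n,a,b,sl in(("top",old,t,np.s_[150:185,255:300]),):print(np.abs(a[sl].astype(int)-b[sl]).mean())
b=get_image("side");o=cv2.imread("pics/s6f.png");sl=np.s_[155:205,412//4+215:345];print(np.abs(o[sl].astype(int)-b[sl]).mean())
r=np.s_[160:250,375:465];o0=cv2.imread("pics/top0.png");print("round",np.abs(o0[r].astype(int)-t[r]).mean())
E
```

```text
[-0.37475371 -0.81459473  0.79977675]
(array([0.50923631, 0.16515155]), array([0.01169302, 0.04342883]), 118, np.float64(-174.11049981393478)) (array([0.51071977, 0.16583343]), array([0.01175772, 0.04517406]), 122, np.float64(80.67712401898316))
1.6732275132275132
1.2148148148148148
round 3.036337448559671
```

The wing is at about 80.7° (1.41 rad, its stop), the lid looks unchanged, and the arm is clear. Handing in.

```bash
python3 -c "
from rig import order
print(order.close_job())"
```

```text
the job is handed in; nothing more can be done
None
```

The job is handed in at about 17.6 s: the square tank's lid stands about 1.9 rad open, its vent cap is at the open stop (about 1.4 rad), and the arm never went near the round tank's lid; no verdict came back.

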